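# Take the odd basket down from the drying rack with the lifting fork

### The job

One of the three disinfected wire baskets hanging on the drying rack is shallower than the other two and does not belong to the set: lift it off its hook with the two-pronged lifting fork and stand it flat in the middle of the low open tray, gently. The gripper and arm must not touch any basket; only the fork may. Leave the other two baskets hanging and the bottle, carton and cup where they are, and finish with the fork lying flat on the worktop, clear of the tray.

Things in the scene. Friction and masses are not known exactly. Their poses are not given: they have to be found in the camera images.
- rack: Fixed steel drying rack, 466 mm wide along its y; three level hooks at y = -135, 0, +135 mm point to its -x, towards the robot. Origin: on the worktop under the line where the bails rest. Crossbar at x = 68 to 82 mm, 182 to 200 mm high. Two posts 16 mm square, 215 mm tall, at x = 75, y = -225 and +225 mm, on low feet (x = 0 to 150). Which basket hangs on which hook varies.
- middle_hook (a point): Point on top of the middle hook's seat, at x = 0 of the rack, height 200 mm; axes as the rack's. All three hooks are alike: a flat strip 14 mm wide, 6 mm thick, from the crossbar forward to x = -26 mm, ending in an upturned tip 14 mm wide (x = -26 to -20 mm) that rises to 30 mm above the seat.
- shallow_basket: The odd one: shallow steel wire basket hanging on a hook. Origin: middle of the underside of its bail, lying flat on the hook within 8 mm of the rack's x = 0. y along the bail, z up, x as the rack's (within 0.05 rad). Rigid bail: flat bar 8 (x) x 96 (y) x 6 mm, legs at y = -45 and +45 mm; the opening under it is 84 mm wide and reaches 85 mm down to the basket's rim. 0.14 to 0.28 kg.
- shallow_basket_foot (a point): Centre of the underside of the shallow basket's flat floor, 115 mm straight below the basket's origin. Its body is 80 (x) x 100 (y) mm and only 30 mm deep. Nothing but its weight holds it on the hook.
- deep_basket_a: Deep wire instrument basket, stainless steel, hanging on one of the rack's hooks. Same bail and same 80 x 100 mm plan as the shallow basket, but its body is 70 mm deep, floor 155 mm below the origin. Origin: middle of the underside of the bail. Mass about 0.25 kg. Stays hanging.
- deep_basket_b: Deep wire instrument basket, stainless steel, hanging on one of the rack's hooks. Same bail and same 80 x 100 mm plan as the shallow basket, but its body is 70 mm deep, floor 155 mm below the origin. Origin: middle of the underside of the bail. Mass about 0.25 kg. Stays hanging.
- fork: Loose lifting fork lying flat on the worktop, 174 mm long, about 0.22 kg. Origin: underside, below the middle of the handle; x points along the prongs, z up. Handle: black upright block 64 mm long (x), 18 mm wide (y: grip across this), top 46 mm above the underside. In front of it a steel cross-piece, 60 mm wide, 8 mm high, ending at x = 42 mm, carries the two prongs.
- fork_prongs (a point): Point midway between the prongs, level with their tops, 122 mm ahead of the fork's origin and 6 mm above its underside: a bail rides across both prongs here. Prongs 8 mm wide, 6 mm thick, at y = -26 and +26 mm (44 mm free between, to pass either side of a hook), reaching to x = 142 mm; their upturned ends (x = 138 to 142 mm) rise 10 mm above the prong tops.
- tray: Fixed low open tray, white plastic, 190 (x) x 170 (y) mm outside, walls 5 mm thick and 25 mm high, inner floor 5 mm above the worktop. Origin: centre of its underside. To the robot's left or right; the fork starts on the other side.
- bottle: Bystander: white bottle, 70 mm diameter, 180 mm tall, standing beyond the work. Origin: centre of its underside.
- carton: Bystander: glove carton, 90 (x) x 160 (y) x 75 mm. Origin: centre of its underside.
- cup: Bystander: steel cup, 72 mm diameter, 75 mm tall, standing in front of the rack. Origin: centre of its underside.
Things that resemble listed ones, but are neither listed nor needed, are in the scene too. Leave any green look-alike of the deep_basket_a alone. What is shaped like the shallow_basket but orange is not meant.

How it is judged:
On the way, in this order (a step that is already met when the one before it is completed fails the run):
1. the shallow basket, carried on the fork, is lifted past the tip of its hook (bail more than 31 mm above the hook's seat) (z of shallow_basket in the frame of rack above 0.231 m and contact force between shallow_basket and fork above 0.3 N), for 0.1 s.
2. still on the fork, it is drawn forward off the hook (bail more than 45 mm in front of the bail line of the rack) (x of shallow_basket in the frame of rack below -0.045 m and contact force between shallow_basket and fork above 0.3 N), for 0.1 s.
At the end, for the whole second after the job is handed in: The shallow basket stands free of the fork, at rest and upright (0.06 rad) on the tray floor, within 60 mm of the tray centre; the fork lies at rest flat on the worktop (3.5 mm, 0.06 rad); both deep baskets hang on their hooks; they, bottle, carton and cup are within 30 mm of their starts (z of shallow_basket_foot in the frame of tray between 0 and 0.009 m and horizontal distance between shallow_basket_foot and tray below 0.06 m and angle between each of shallow_basket, fork's own z axis and vertical below 0.06 rad and contact force between shallow_basket and fork below 0.05 N and linear speed of each of shallow_basket, fork below 0.02 m/s and height (world z) of fork below 0.0035 m and z of each of deep_basket_a, deep_basket_b in the frame of rack above 0.195 m and distance of each of deep_basket_a, deep_basket_b, bottle, carton, cup from where it was at the start of the episode below 0.03 m); the robot touches nothing.
It fails at once if the gripper or arm touches a basket (more than 0.5 N) (contact force between any of the fingers, the arm and shallow_basket above 0.5 N or contact force between any of the fingers, the arm and deep_basket_a above 0.5 N or contact force between any of the fingers, the arm and deep_basket_b above 0.5 N).
It fails at once if a deep basket is shifted more than 30 mm (distance of any of deep_basket_a, deep_basket_b from where it was at the start of the episode above 0.03 m).
It fails at once if the bottle, carton or cup is shifted more than 30 mm (distance of any of bottle, carton, cup from where it was at the start of the episode above 0.03 m).
It fails at once if the shallow basket is dropped or pressed into the tray (more than 20 N) (contact force between shallow_basket and tray above 20 N).
It also fails if it takes over 72 s, if anything falls off the work surface, if the arm or the gripper's body presses on something with over 40 N, if the wrist force passes 120 N, or if a joint passes its speed limit or range.

### The arm

A 6-joint arm with a two-finger parallel gripper is mounted at the origin on the work surface. World frame = base frame: x ahead of the robot, y to its left, z up, the work surface at z = 0. Lengths are in m, angles in rad, forces in N, time in s.
With the tool pointing down it reaches from about 0.375 to 0.9 m from the base axis. Payload 3.1 kg.
Tool frame: the origin (TCP) lies at the very end of the fingers, on their centre line; the grasp point (between the pads) lies 19 mm behind it; z points along the fingers, y is the direction in which the jaws open and shut (so a half turn about z gives the same grasp; the last joint's range is limited). The gripper opens to 85 mm and grips with 20 to 120 N. Pads are 22 mm wide; open, the fingers measure 114 mm over their backs; the gripper's body (76 mm by 85 mm) begins 54 mm behind the grasp point. The pads swing forward as they close: fully open they stand 13 mm farther back than shut.
Start: joints at [-1.444, 0.527, 1.433, -0, 1.181, -0.178], TCP at [0.188, -0.596, 0.207] pointing down, gripper open.
Joint ranges: [-3.08, 3.08], [-0.75, 2.2], [0.22, 2.44], [-1.43, 4.57], [0, 2.65], [-2.85, 2.85]. Speed limits (rad/s): [2.79, 2.79, 3.14, 3.14, 3.14, 3.14].

### API

Orientations are given as a unit quaternion [x, y, z, w].
In Python, from station import manip gives the robot as it stands. The module is installed in compiled form; this text tells all that it offers.
- The arm moves only by the tool send_rows, never from a script. Its argument "commands" is a list of rows, each an object with "delta_pos": the shift along the world's x, y, z in cm, a list of three; "yaw": the turn about the world's z in rad. A call has 1 to 10 rows; each row shifts and turns the pose as measured when the row begins; what a row does not reach is not made up. A row lasts 1/8 s, in which the tool goes at most 62.5 mm and 10.7 degrees, less where a joint would pass 70% of its speed; a pose out of reach is approached as far as the arm can. A call is refused whole if a number of a shift passes 6.25 or a number of a turn 0.188, either way. A call with a gripper value outside its range is refused whole. "grip" is the closure, from -1 (fully open) to 1 (shut), set as the call begins (left out, the last holds). The fingers move at their own pace and stop on an object; "force" is the grip in N (left out, the last holds). Time passes only in rows, so rows that do not move let the fingers close. It gives the time, the measured TCP pose, the force and the opening at its end, in the units of the state.
- manip.sense(): the state, without advancing time (a new reading comes with each control period).
- manip.snapshot(name): name is "side" or "top" or "wrist"; returns the picture (384x512x3 uint8, blue, green, red); there is no depth.
- manip.get_calibration(name): a dict with "fx", "fy", "cx", "cy" (pixels), "dist_coeffs" ([k1, k2, p1, p2, k3] as OpenCV has them; the pictures are not rectified), "world_to_cam" (4x4, takes a point from world to camera coordinates); the wrist camera has in their place "mount" (4x4, takes a point from camera to tool coordinates, whose origin is the TCP and whose axes are the flange's). Camera axes: x right, y down, z forward; pixel columns grow to the right and rows downward; lengths in m; the calibration is good to about 2 mm. A picture is of the moment at which its call begins: read the wrist's pose just before it. get_calibration takes no time and is no camera call.
- manip.sign_off(): hands the job in, once; it reports no verdict.
The state is a dict: "t": time; "q": joint angles; "qd": joint speeds; "tau": joint torques, N m; "tcp_pos": TCP position; "tool_rot": TCP orientation; "force": force on the tool from outside, world axes, zero at the start; "ft_torque": the same for the moment, N m; "finger_gap": opening from 0.0 (shut) to 1.0 (fully open).
Only numpy, scipy, OpenCV 4.12 (cv2) and the standard library are available. Lean on these libraries where they do the work, as an engineer would, in place of code of your own. Each camera call takes 0.05 s, during which the arm holds its last target. There are 200 camera calls.

## Working session

There is one attempt and no reset: what is moved stays moved. The work goes in short steps, Python scripts to look and compute and a tool call to move; the robot and the scene stay as the last step left them, time stands still between calls to the robot, and variables do not carry over. Pictures are saved under pics/ and viewed, about 8 in all and at most 12, crops included, and the job is handed in when it is done.

Besides the shell and the picture viewer there is one more tool, called after "Call:" in YAML: its name, and indented under it one key for each argument. send_rows: Moves the arm, as the interface text tells. Its arguments: {"type":"object","properties":{"commands":{"type":"array","items":{"type":"object","properties":{"delta_pos":{"type":"array","items":{"type":"number"}},"yaw":{"type":"number"}}}},"grip":{"type":"number"},"force":{"type":"number"}},"required":["commands"]}

```bash
mkdir -p pics; cat > h.py <<'E'
import numpy as np, cv2
from station import manip
from scipy.spatial.transform import Rotation as R
def cal(n):
    c=manip.get_calibration(n); K=np.array([[c['fx'],0,c['cx']],[0,c['fy'],c['cy']],[0,0,1.]]); d=np.array(c['dist_coeffs'],float)
    if n=='wrist':
        s=manip.sense(); T=np.eye(4); T[:3,:3]=R.from_quat(s['tool_rot']).as_matrix(); T[:3,3]=s['tcp_pos']
        W=np.linalg.inv(T@np.array(c['mount']))
    else: W=np.array(c['world_to_cam'])
    return K,d,W
def ray(C,uv):
    K,d,W=C; p=cv2.undistortPoints(np.array(uv,float).reshape(-1,1,2),K,d).reshape(-1,2)
    D=np.c_[p,np.ones(len(p))]@W[:3,:3]; o=-W[:3,:3].T@W[:3,3]; return o,D
def onz(C,uv,z):
    o,D=ray(C,uv); return o+D*((z-o[2])/D[:,2])[:,None]
def tri(C1,u1,C2,u2):
    P=[];
    for C,u in((C1,u1),(C2,u2)):
        P.append((C[2][:3],cv2.undistortPoints(np.array(u,float).reshape(-1,1,2),C[0],C[1]).reshape(-1,2).T))
    X=cv2.triangulatePoints(P[0][0],P[1][0],P[0][1],P[1][1]); return (X[:3]/X[3]).T
def proj(C,X):
    K,d,W=C; return cv2.projectPoints(np.array(X,float).reshape(-1,1,3),cv2.Rodrigues(W[:3,:3])[0],W[:3,3],K,d)[0].reshape(-1,2)
E
python3 - <<'E'
from h import *
for n in('top','side'):
    im=manip.snapshot(n); cv2.imwrite(f'pics/{n}0.png',im); C=cal(n); print(n,(-C[2][:3,:3].T@C[2][:3,3]).round(3),C[0][0,0],C[2][2,:3].round(2))
a,b=[cv2.imread(f'pics/{n}0.png') for n in('top','side')]
for n,i in (('top',a),('side',b)): cv2.imwrite(f'pics/{n}0b.png',cv2.resize(i,(800,600),interpolation=cv2.INTER_CUBIC))
s=manip.sense();print(s['t'],s['tcp_pos'],s['tool_rot'],s['finger_gap'])
E
```

```text
top [ 0.427 -0.009  1.709] 499.44652779960313 [ 0.1   0.01 -0.99]
side [0.358 0.69  0.971] 392.94746101791503 [ 0.22 -0.62 -0.75]
0.1 [ 0.18749462 -0.59548321  0.20585336] [ 9.88410030e-01  1.51804616e-01  2.40295022e-05 -9.85137784e-04] 0.9985619775755152
```

View pics/top0b.png

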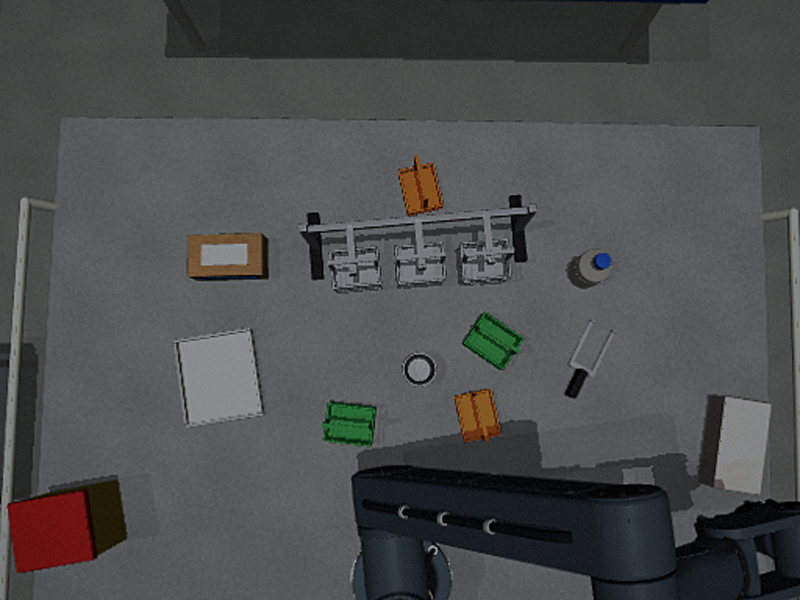

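View pics/side0b.png

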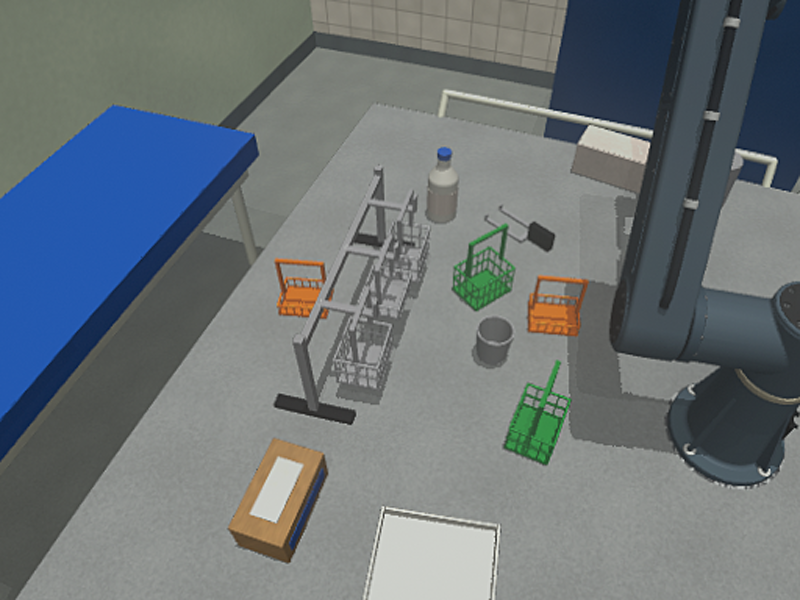

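The top view shows the tray at (219,376), the fork at (590,360) and the cup at (419,369). Three grey baskets hang at (355,268), (420,263) and (485,260), and there are green and orange look-alikes. Next I'll enlarge the rack in both views to pick out the shallow one.

```bash
python3 - <<'E'
from h import *
a,b=[cv2.imread(f'pics/{n}0.png') for n in('top','side')]
def cr(i,x0,y0,x1,y1,w,h): return cv2.resize(i[y0:y1,x0:x1],(w,h),interpolation=cv2.INTER_CUBIC)
L=cr(b,170,100,290,280,400,600)
Rr=np.vstack([cr(a,190,125,350,195,400,175*1),cr(a,350,195,400,260,325,423)[:, :] if 0 else cr(a,340,195,410,269,400,425)])
cv2.imwrite('pics/c1.png',np.hstack([L,Rr]))
# tray mask
hsv=cv2.cvtColor(a,cv2.COLOR_BGR2HSV)
g=cv2.cvtColor(a,cv2.COLOR_BGR2GRAY)
C=cal('top')
m=(g>130).astype(np.uint8)
n,l,st,ce=cv2.connectedComponentsWithStats(m)
for i in range(1,n):
    if st[i,4]>60: print(st[i],ce[i].round(1))
E
```

```text
[  1 127  16 200 584] [  9.  214.9]
[507 134   5 102 272] [509.2 179.3]
[129 156  29  14 362] [143.1 162.5]
[ 115  212   52   60 2358] [140.3 241. ]
[262 230  13  13  70] [269.3 234.8]
[ 458  254   35   62 1168] [475.5 278.6]
```

View pics/c1.png

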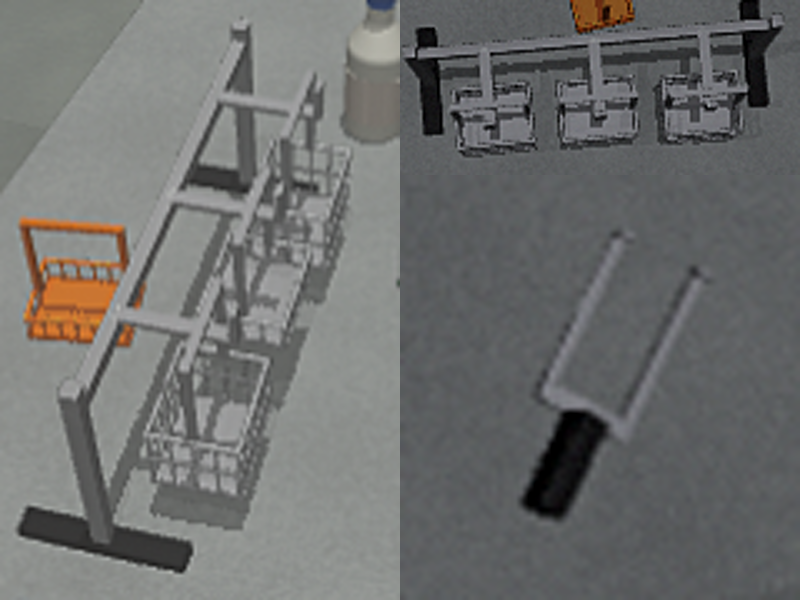

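The middle basket, at side-crop (270,300) and top (420,263), has only one row of mesh and floor close under its rim. The outer two, at side crops (210,420) and (310,200), have deep two-row bodies. The orange ones are excluded by colour. So the target is on the middle hook. Next I'll measure the positions.

```bash
python3 - <<'E'
from h import *
a=cv2.imread('pics/top0.png'); C=cal('top'); S=cal('side')
g=cv2.cvtColor(a,cv2.COLOR_BGR2GRAY)
# tray rectangle
m=(g>95).astype(np.uint8); n,l,st,ce=cv2.connectedComponentsWithStats(m); k=l[241,140]
q=cv2.minAreaRect(np.argwhere(l==k)[:,::-1].astype(np.float32)); bx=cv2.boxPoints(q); W=onz(C,bx,.025); print('tray',W.round(3).tolist(),W.mean(0).round(4),[np.linalg.norm(W[i]-W[i-1]).round(3) for i in range(4)])
# fork handle: dark
m=np.zeros_like(g); m[225:262,355:382]=(g[225:262,355:382]<38); n,l,st,ce=cv2.connectedComponentsWithStats(m); k=1+st[1:,4].argmax()
q=cv2.minAreaRect(np.argwhere(l==k)[:,::-1].astype(np.float32)); bx=cv2.boxPoints(q);W=onz(C,bx,.04);print('handle',q,W[:,:2].round(3).tolist(),W.mean(0).round(4))
F=onz(C,[(378.9,205.4),(392.2,211.9)],.01); B=onz(C,[(365.4,233.7),(379.9,239.9)],.006)
print('tips',F.round(4),np.linalg.norm(F[0]-F[1]),'back',B.round(4),np.linalg.norm(B[0]-B[1]))
d=F.mean(0)-B.mean(0);yaw=np.arctan2(d[1],d[0]);u=np.array([np.cos(yaw),np.sin(yaw)]);print('yaw',yaw,'len',np.linalg.norm(d),'origin from tips',F.mean(0)[:2]-u*.140,'from back',B.mean(0)[:2]-u*.038)
# rack via top+side: post tops
P=onz(C,[(194.8,149.8),(341.2,133.8)],.215);print('posts',P.round(4),np.linalg.norm(P[0]-P[1]))
side=lambda x,y:(170+x*.3,100+y*.3)
top=lambda x,y:(190+(x-400)*.4,125+y*.4)
P2=onz(S,[side(73,388),side(240,27)],.215);print('posts side',P2.round(4),np.linalg.norm(P2[0]-P2[1]))
H=onz(C,[top(598,110),top(491,124),top(709,103)],.23);print('hooktips top',H.round(4))
H=onz(S,[side(240,238),side(187,360),side(313,80)],.23);print('hooktips side',H.round(4))
b=onz(C,[top(555,101),top(639,97)],.206);print('bail ends',b.round(4),np.linalg.norm(b[0]-b[1]))
print('cup',onz(C,[(268.5,236)],.075))
for nm,(x,y) in dict(g1=(350,424),g2=(493,340),o=(478,415)).items(): print(nm,onz(C,[(x*.64,y*.64)],.05).round(3))
E
```

```text
tray [[0.307, 0.609, 0.025], [0.548, 0.603, 0.025], [0.531, 0.3, 0.025], [0.292, 0.31, 0.025]] [0.4194 0.4555 0.025 ] [np.float64(0.3), np.float64(0.241), np.float64(0.304), np.float64(0.239)]
handle ((368.60345458984375, 244.7586212158203), (8.009693145751953, 18.776823043823242), 23.198591232299805) [[0.4, -0.34], [0.458, -0.365], [0.448, -0.389], [0.39, -0.364]] [ 0.4241 -0.3645  0.04  ]
tips [[ 0.5581 -0.4068  0.01  ]
 [ 0.5366 -0.4522  0.01  ]] 0.05019302595595827 back [[ 0.4613 -0.361   0.006 ]
 [ 0.441  -0.4103  0.006 ]] 0.053336311942823025
yaw -0.4274233520610827 len 0.10582428123189468 origin from tips [ 0.41996001 -0.37145974] from back [ 0.41654859 -0.36990582]
posts [[ 0.7032  0.1986  0.215 ]
 [ 0.7591 -0.2459  0.215 ]] 0.44796785582589627
posts side [[ 0.7145  0.2028  0.215 ]
 [ 0.759  -0.2362  0.215 ]] 0.4412829037534237
hooktips top [[ 0.6453 -0.028   0.23  ]
 [ 0.6266  0.0997  0.23  ]
 [ 0.6558 -0.1607  0.23  ]]
hooktips side [[ 0.6503  0.0344  0.23  ]
 [ 0.641   0.1614  0.23  ]
 [ 0.6617 -0.1682  0.23  ]]
bail ends [[ 0.6592  0.0241  0.206 ]
 [ 0.6656 -0.078   0.206 ]] 0.10229843422593113
cup [[ 0.44773225 -0.03072124  0.075     ]]
g1 [[0.33  0.114 0.05 ]]
g2 [[ 0.511 -0.186  0.05 ]]
o [[ 0.353 -0.156  0.05 ]]
```

Call:
send_rows:
  commands:
    - {"delta_pos":[2.5,2.5,0],"yaw":-0.08}
    - {"delta_pos":[2.5,2.5,0],"yaw":-0.08}
    - {"delta_pos":[2.5,2.5,0],"yaw":-0.08}
    - {"delta_pos":[2.5,2.5,0],"yaw":-0.08}
    - {"delta_pos":[2.5,2.5,0],"yaw":-0.08}
    - {"delta_pos":[2.5,2.5,0],"yaw":-0.08}
    - {"delta_pos":[2.5,2.5,0],"yaw":-0.08}
    - {"delta_pos":[2.5,2.5,0],"yaw":-0.08}
    - {"delta_pos":[2.5,2.5,0],"yaw":-0.08}
  grip: -1
  force: 80

```text
t: 1.23
tcp_pos: [0.4153, -0.3628, 0.2014]
tool_rot: [0.975, -0.221, -0.001, -0.004]
force: [0.9, -0.2, 0.0]
finger_gap: 1.0
```

```bash
cat >> h.py <<'E'
def st():
    s=manip.sense(); X=R.from_quat(s['tool_rot']).as_matrix()
    print('t',round(s['t'],2),'tcp',np.round(s['tcp_pos'],4),'yaw',round(np.arctan2(X[1,0],X[0,0]),3),'tilt',np.round(X[:2,2],3),'F',np.round(s['force'],1),'gap',round(s['finger_gap'],3),'q6',round(s['q'][5],2))
E
python3 - <<'E'
from h import *
st(); C=cal('wrist'); im=manip.snapshot('wrist')
cv2.imwrite('pics/w1.png',cv2.resize(im,(800,600)))
print('pred uv(512) fork pts',(proj(C,[[.42,-.369,.046],[.5471,-.4295,.01]])*800/512).round(0))
# tray from top
a=cv2.imread('pics/top0.png'); g=cv2.cvtColor(a,cv2.COLOR_BGR2GRAY); T=cal('top')
n,l,s,c=cv2.connectedComponentsWithStats((g>130).astype(np.uint8)); k=l[241,140]
q=cv2.minAreaRect(np.argwhere(l==k)[:,::-1].astype(np.float32)); W=onz(T,cv2.boxPoints(q),.012); print('tray',W.round(3).tolist(),W.mean(0).round(4),[np.linalg.norm(W[i]-W[i-1]).round(3) for i in range(4)])
E
```

```text
t 1.23 tcp [ 0.4153 -0.3628  0.2014] yaw -0.445 tilt [0.    0.009] F [ 0.9 -0.2  0. ] gap 1.0 q6 1.09
pred uv(512) fork pts [[408. 261.]
 [408.  34.]]
tray [[0.5, 0.498, 0.012], [0.525, 0.341, 0.012], [0.347, 0.31, 0.012], [0.322, 0.465, 0.012]] [0.4232 0.4033 0.012 ] [np.float64(0.181), np.float64(0.159), np.float64(0.181), np.float64(0.157)]
```

View pics/w1.png

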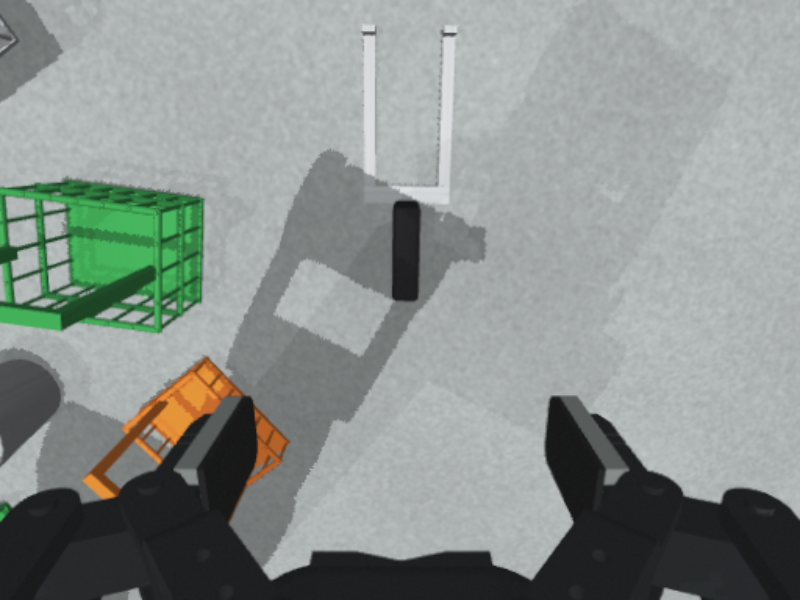

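The wrist view shows the fork pointing up the image: handle top (405,202) to (405,299), prong ends at (368,30) and (450,30). It's well clear of its neighbours.

```bash
python3 - <<'E'
from h import *
C=cal('wrist'); k=.64
H=onz(C,np.array([(405.5,202),(405,299)])*k,.046); T=onz(C,np.array([(368.5,27),(450,27)])*k,.016)
print(H.round(4),np.linalg.norm(H[0]-H[1])); print(T.round(4),np.linalg.norm(T[0]-T[1]))
h=H.mean(0)[:2]; t=T.mean(0)[:2]; d=t-h; print('o',h,'yaw',np.arctan2(d[1],d[0]),np.linalg.norm(d))
E
```

```text
[[ 0.4576 -0.3795  0.046 ]
 [ 0.3999 -0.3518  0.046 ]] 0.06403928226289153
[[ 0.5636 -0.4037  0.016 ]
 [ 0.5414 -0.45    0.016 ]] 0.05136874182821445
o [ 0.42875012 -0.36562842] yaw -0.4593117742986127 0.13805246354134074
```

Call:
send_rows:
  commands:
    - {"delta_pos":[0.9,-0.25,-3],"yaw":0}
    - {"delta_pos":[0,0,-3],"yaw":0}
    - {"delta_pos":[0,0,-3],"yaw":0}
    - {"delta_pos":[0,0,-3],"yaw":0}
    - {"delta_pos":[0,0,-2.5],"yaw":0}
    - {"delta_pos":[0,0,-2],"yaw":0}

```text
t: 2.02
tcp_pos: [0.4284, -0.3607, 0.0322]
tool_rot: [0.976, -0.218, 0.001, -0.005]
force: [-0.2, -0.1, -0.1]
finger_gap: 0.999
```

```bash
python3 -c "
from h import *
st()"
```

```text
t 2.02 tcp [ 0.4284 -0.3607  0.0322] yaw -0.439 tilt [0.004 0.01 ] F [-0.2 -0.1 -0.1] gap 0.999 q6 1.09
```

Call:
send_rows:
  commands:
    - {"delta_pos":[-0.3,-0.4,-1.0],"yaw":-0.01}
    - {"delta_pos":[0,0,-0.3],"yaw":0}

```text
t: 2.28
tcp_pos: [0.4244, -0.3642, 0.0171]
tool_rot: [0.975, -0.223, -0.0, -0.006]
force: [0.5, -0.9, -0.5]
finger_gap: 1.001
```

Call:
send_rows:
  commands:
    - {"delta_pos":[0,0,0],"yaw":0}
    - {"delta_pos":[0,0,0],"yaw":0}
    - {"delta_pos":[0,0,0],"yaw":0}
    - {"delta_pos":[0,0,0],"yaw":0}
    - {"delta_pos":[0,0,0],"yaw":0}
    - {"delta_pos":[0,0,0],"yaw":0}
    - {"delta_pos":[0,0,0],"yaw":0}
    - {"delta_pos":[0,0,0],"yaw":0}
  grip: 1
  force: 90

```text
t: 3.28
tcp_pos: [0.4253, -0.3658, 0.0196]
tool_rot: [0.975, -0.223, 0.001, -0.005]
force: [-0.6, 0.2, -0.0]
finger_gap: 0.152
```

```bash
python3 -c "
from h import *
st()"
```

```text
t 3.27 tcp [ 0.4253 -0.3658  0.0196] yaw -0.449 tilt [0.005 0.008] F [-0.6  0.2 -0. ] gap 0.152 q6 1.09
```

Call:
send_rows:
  commands:
    - {"delta_pos":[0,0,1],"yaw":0}
    - {"delta_pos":[0,0,2],"yaw":0}
    - {"delta_pos":[0,0,3.5],"yaw":0}
    - {"delta_pos":[0,0,3.5],"yaw":0}
    - {"delta_pos":[0,0,3.5],"yaw":0}
    - {"delta_pos":[0,0,3.5],"yaw":0}
    - {"delta_pos":[0,0,3.5],"yaw":0}
    - {"delta_pos":[0,0,2],"yaw":0}

```text
t: 4.28
tcp_pos: [0.4219, -0.3606, 0.2514]
tool_rot: [0.975, -0.222, -0.002, -0.008]
force: [0.2, -0.7, -2.2]
finger_gap: 0.15
```

Call:
send_rows:
  commands:
    - {"delta_pos":[0.2,2,0],"yaw":0.06}
    - {"delta_pos":[0.2,3,0],"yaw":0.06}
    - {"delta_pos":[0.2,3,0],"yaw":0.06}
    - {"delta_pos":[0.2,3,0],"yaw":0.06}
    - {"delta_pos":[0.2,3,0],"yaw":0.06}
    - {"delta_pos":[0.2,3,0],"yaw":0.06}
    - {"delta_pos":[0.2,3,0],"yaw":0.06}
    - {"delta_pos":[0.2,3,0],"yaw":0.06}
    - {"delta_pos":[0.2,3,0],"yaw":0.05}
    - {"delta_pos":[0,1.5,0],"yaw":0}

```text
t: 5.52
tcp_pos: [0.427, -0.059, 0.2426]
tool_rot: [0.998, 0.06, -0.015, -0.016]
force: [0.1, 1.0, -2.0]
finger_gap: 0.153
```

```bash
python3 - <<'E'
from h import *
st(); im=manip.snapshot('wrist')
cv2.imwrite('pics/w2.png',cv2.resize(im,(800,600),interpolation=cv2.INTER_CUBIC))
E
```

```text
t 5.53 tcp [ 0.427  -0.059   0.2426] yaw 0.121 tilt [-0.033  0.03 ] F [ 0.1  1.  -2. ] gap 0.153 q6 1.03
```

View pics/w2.png

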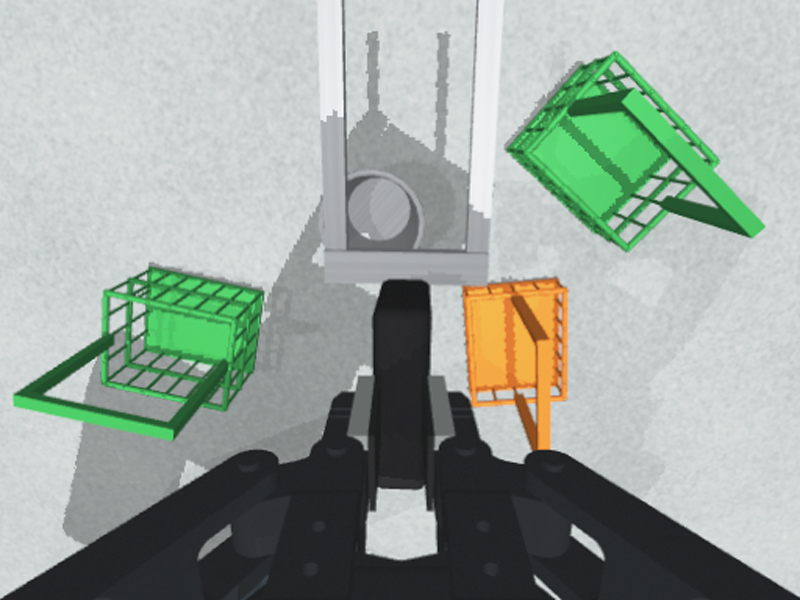

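The fork is held centred and straight: prongs run up at x≈333 and 484, with the cup below and between them. I'll let the arm settle, since the tool reads about 0.04 rad of tilt.

Call:
send_rows:
  commands:
    - {"delta_pos":[0,0,0],"yaw":0}
    - {"delta_pos":[0,0,0],"yaw":0}
    - {"delta_pos":[0,0,0],"yaw":0}

```text
t: 5.95
tcp_pos: [0.4261, -0.0588, 0.2421]
tool_rot: [0.998, 0.06, -0.016, -0.017]
force: [0.5, -0.7, -2.5]
finger_gap: 0.155
```

```bash
python3 - <<'E'
from h import *
st(); C=cal('wrist'); k=.64; s=manip.sense()
im=manip.snapshot('side'); T=cal('side'); cv2.imwrite('pics/s2.png',cv2.resize(im[60:300,130:450],(800,600),interpolation=cv2.INTER_CUBIC))
E
```

```text
t 5.95 tcp [ 0.4261 -0.0588  0.2421] yaw 0.12 tilt [-0.034  0.031] F [ 0.5 -0.7 -2.5] gap 0.155 q6 1.03
```

View pics/s2.png

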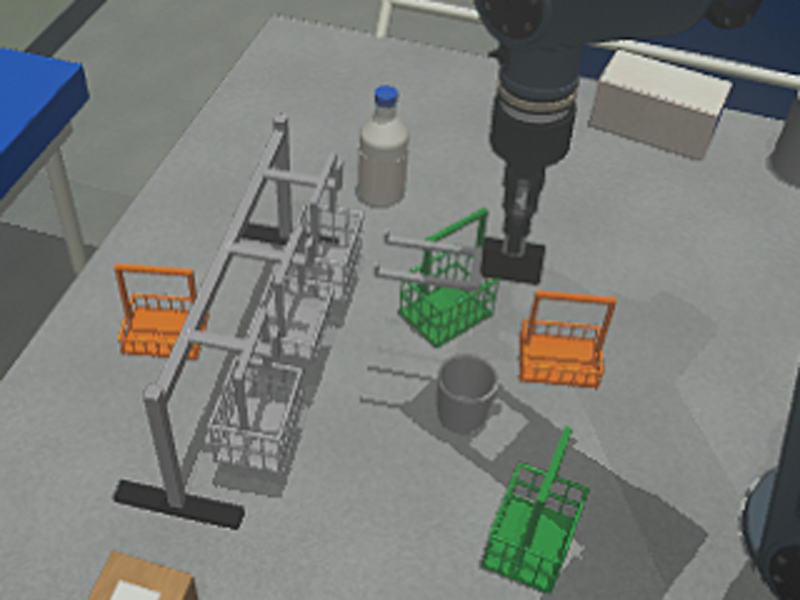

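The side view shows the fork held level in front of the middle hook. The shallow basket is at (305,315), with its bail running from (275,275) to (300,230). The bail ends also need checking in the side view.

```bash
python3 - <<'E'
from h import *
C=cal('top'); S=cal('side')
im=cv2.imread('pics/side0.png')
side=lambda x,y:(170+x*.3,100+y*.3)
for p in ((240,240),(268,175)): print(onz(S,[side(*p)],.206).round(4))
o=np.array([.662,-.027,.2]); c,s=np.cos(.11),np.sin(.11); Rz=np.array([[c,-s,0],[s,c,0],[0,0,1]])
pts={'bailN':(0,.048,.006),'bailF':(0,-.048,.006),'tip':(-.023,0,.03),'postN':(.075,.225,.015),'postF':(.075,-.225,.015)}
out=[]
for n in('top0','side0'):
    i=cv2.resize(cv2.imread(f'pics/{n}.png'),None,fx=5,fy=5,interpolation=cv2.INTER_CUBIC); K=C if n=='top0' else S
    for k,v in pts.items():
        u=proj(K,o+Rz@v)[0]; print(n,k,u.round(1)); cv2.drawMarker(i,tuple(int(x) for x in (u+.5)*5),(0,0,255),cv2.MARKER_CROSS,14,1)
    x,y=(220,140) if n=='top0' else (205,125)
    out.append(i[y*5:y*5+500 if 0 else y*5+350,x*5:x*5+400])
cv2.imwrite('pics/chk.png',np.hstack(out))
E
```

```text
[[0.6589 0.0152 0.206 ]]
[[ 0.665  -0.0639  0.206 ]]
top0 bailN [253.1 166.2]
top0 bailF [284.5 163.2]
top0 tip [269.7 171.1]
top0 postN [192.8 147. ]
top0 postF [340.1 133.1]
side0 bailN [242.  173.6]
side0 bailF [251.  149.9]
side0 tip [254.6 156.5]
side0 postN [192.5 217.3]
side0 postF [242.1 106.8]
```

View pics/chk.png

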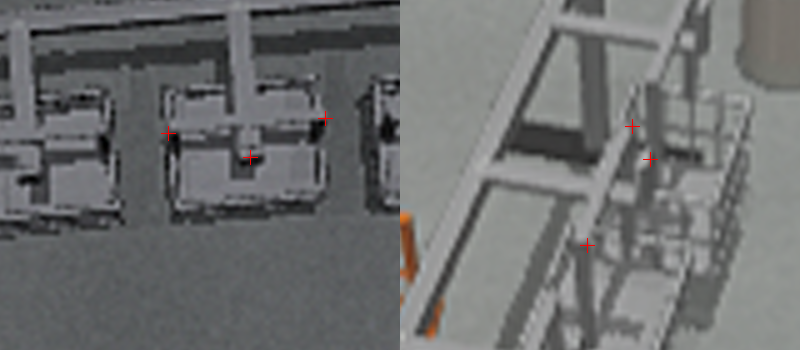

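The reprojected bail ends and hook tip match the top view to about 1 px, with the hook perhaps 5 mm deeper in x. That gives a bail centre near (0.660, -0.027) and yaw 0.11. I'll go down to under-bail height and line up.

Call:
send_rows:
  commands:
    - {"delta_pos":[0,0.2,-1.4],"yaw":0}
    - {"delta_pos":[0,0.2,-1.4],"yaw":-0.01}
    - {"delta_pos":[0,0.2,-1.4],"yaw":0}
    - {"delta_pos":[0,0,-1.2],"yaw":0}
    - {"delta_pos":[0,0,0],"yaw":0}

```text
t: 6.62
tcp_pos: [0.4278, -0.0562, 0.1871]
tool_rot: [0.998, 0.052, -0.015, -0.016]
force: [-0.0, -0.5, -1.5]
finger_gap: 0.155
```

Call:
send_rows:
  commands:
    - {"delta_pos":[1.5,0.17,0],"yaw":0}
    - {"delta_pos":[1.5,0.17,0],"yaw":0}
    - {"delta_pos":[0,0,0],"yaw":0}

```text
t: 7.0
tcp_pos: [0.4623, -0.0536, 0.1883]
tool_rot: [0.998, 0.052, -0.012, -0.015]
force: [0.5, 0.0, -2.5]
finger_gap: 0.15
```

```bash
python3 - <<'E'
from h import *
st()
a=manip.snapshot('top'); b=manip.snapshot('side')
f=lambda i,x,y,w,h,W,H: cv2.resize(i[y:y+h,x:x+w],(W,H),interpolation=cv2.INTER_CUBIC)
cv2.imwrite('pics/a3.png',np.hstack([f(a,225,140,80,120,400,600),f(b,205,120,80,120,400,600)]))
E
```

```text
t 7.0 tcp [ 0.4623 -0.0536  0.1883] yaw 0.104 tilt [-0.026  0.028] F [ 0.5  0.  -2.5] gap 0.15 q6 1.09
```

View pics/a3.png

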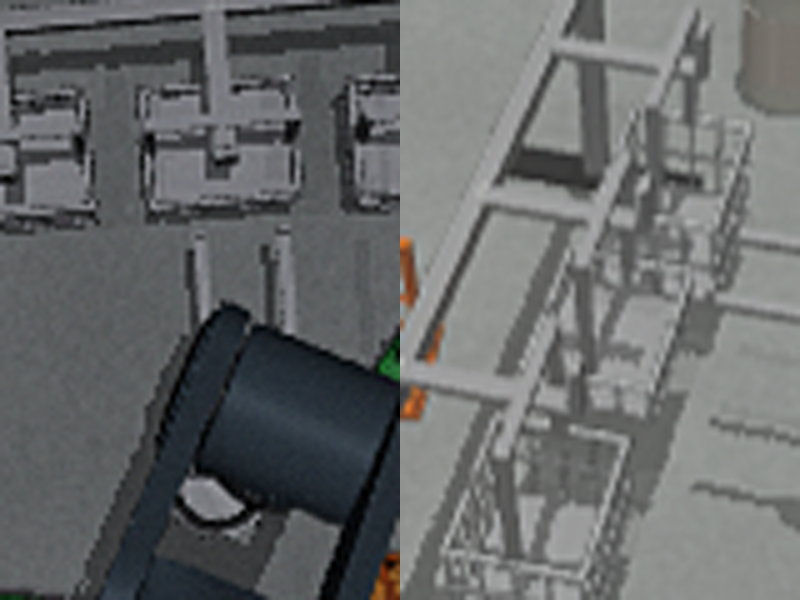

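The top view has the prong ends at (200,232) and (284,232), the bail from (143,133) to (298,123), and the hook axis from (213,15) to (222,140). The fork looks a little to the right of the hook axis, so I'll work out by how much.

```bash
python3 - <<'E'
from h import *
C=cal('top'); f=lambda x,y:(225+x/5-.4,140+y/5-.4)
P=onz(C,[f(200,232),f(284,230)],.183); B=onz(C,[f(143,134),f(298,121)],.206); H=onz(C,[f(213,20),f(217,100)],.2); T=onz(C,[f(223,140)],.23)
print('prong ends',P.round(4),np.linalg.norm(P[0]-P[1]),P.mean(0).round(4)); print('bail',B.round(4),B.mean(0).round(4),np.linalg.norm(B[0]-B[1])); print('hook',H.round(4),'tip',T.round(4))
s=manip.sense(); u=np.array([np.cos(.104),np.sin(.104)]); print('kin prong end',np.array(s['tcp_pos'][:2])+.144*u)
m=P.mean(0)[:2]; print('lateral of bail mid vs fork axis',np.array([-u[1],u[0]])@(B.mean(0)[:2]-m), 'ahead',u@(B.mean(0)[:2]-m))
E
```

```text
prong ends [[ 0.5993 -0.0152  0.183 ]
 [ 0.6013 -0.0668  0.183 ]] 0.05164912206390167 [ 0.6003 -0.041   0.183 ]
bail [[ 0.6562  0.0204  0.206 ]
 [ 0.6655 -0.0737  0.206 ]] [ 0.6608 -0.0266  0.206 ] 0.09460487855546218
hook [[ 0.7284 -0.0212  0.2   ]
 [ 0.6787 -0.0243  0.2   ]] tip [[ 0.6496 -0.0279  0.23  ]]
kin prong end [ 0.60359283 -0.03822943]
lateral of bail mid vs fork axis 0.00799311173158637 ahead 0.06169746665210736
```

Call:
send_rows:
  commands:
    - {"delta_pos":[-0.1,0.4,0],"yaw":0}
    - {"delta_pos":[0,0.4,0],"yaw":0}
    - {"delta_pos":[0,0,0],"yaw":0}

```text
t: 7.48
tcp_pos: [0.458, -0.0441, 0.188]
tool_rot: [0.998, 0.052, -0.014, -0.015]
force: [-0.8, -0.1, -1.7]
finger_gap: 0.147
```

Call:
send_rows:
  commands:
    - {"delta_pos":[1.2,0.12,-0.1],"yaw":0}
    - {"delta_pos":[1.2,0.12,-0.1],"yaw":0}
    - {"delta_pos":[0,0,0],"yaw":0}

```text
t: 7.85
tcp_pos: [0.4845, -0.0418, 0.186]
tool_rot: [0.998, 0.052, -0.013, -0.015]
force: [-0.2, 0.2, -1.8]
finger_gap: 0.151
```

```bash
python3 -c "
from h import *
st()"
```

```text
t 7.85 tcp [ 0.4845 -0.0418  0.186 ] yaw 0.104 tilt [-0.028  0.029] F [-0.2  0.2 -1.8] gap 0.151 q6 1.13
```

Call:
send_rows:
  commands:
    - {"delta_pos":[1.3,0.11,0],"yaw":0}
    - {"delta_pos":[1.3,0.11,0],"yaw":0}
    - {"delta_pos":[1.3,0.11,0],"yaw":0}
    - {"delta_pos":[1.3,0.11,0],"yaw":0}
    - {"delta_pos":[0,0,0],"yaw":0}

```text
t: 8.48
tcp_pos: [0.541, -0.0372, 0.1857]
tool_rot: [0.998, 0.052, -0.013, -0.015]
force: [-0.2, -0.1, -1.9]
finger_gap: 0.154
```

```bash
python3 - <<'E'
from h import *
st()
a=manip.snapshot('top'); b=manip.snapshot('side')
f=lambda i,x,y,w,h,W,H: cv2.resize(i[y:y+h,x:x+w],(W,H),interpolation=cv2.INTER_CUBIC)
cv2.imwrite('pics/a4.png',np.hstack([f(a,225,140,80,120,400,600),f(b,205,120,80,120,400,600)]))
E
```

```text
t 8.47 tcp [ 0.541  -0.0372  0.1857] yaw 0.104 tilt [-0.028  0.029] F [-0.2 -0.1 -1.9] gap 0.154 q6 1.17
```

View pics/a4.png

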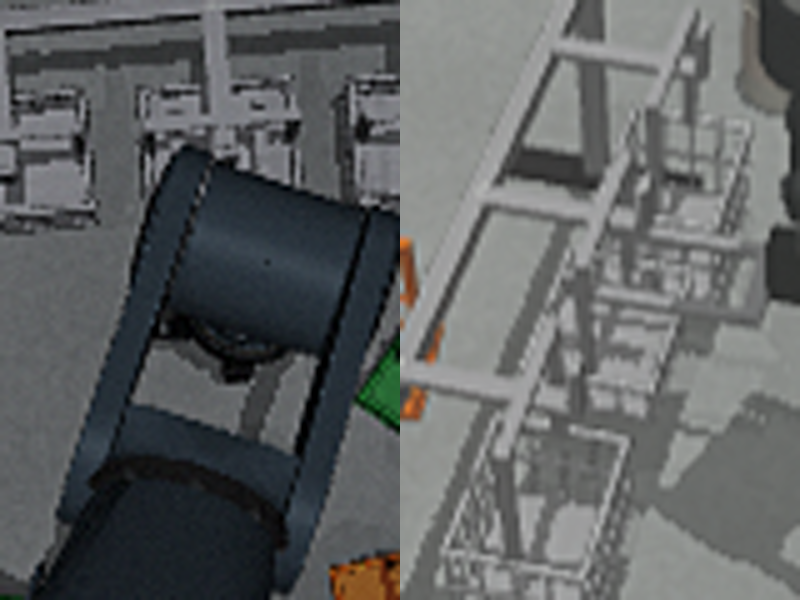

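In the side view both prongs pass under the middle bail, straddling the hook, with no contact force. Lifting now.

Call:
send_rows:
  commands:
    - {"delta_pos":[0,0,1],"yaw":0}
    - {"delta_pos":[0,0,1],"yaw":0}
    - {"delta_pos":[0,0,0.6],"yaw":0}
    - {"delta_pos":[0,0,0.6],"yaw":0}
    - {"delta_pos":[0,0,0.6],"yaw":0}
    - {"delta_pos":[0,0,0.6],"yaw":0}
    - {"delta_pos":[0,0,0],"yaw":0}

```text
t: 9.45
tcp_pos: [0.5365, -0.0366, 0.2324]
tool_rot: [0.998, 0.051, -0.016, -0.016]
force: [0.0, 0.0, -4.9]
finger_gap: 0.15
```

```bash
python3 -c "
from h import *
st()"
```

```text
t 9.45 tcp [ 0.5365 -0.0366  0.2324] yaw 0.103 tilt [-0.034  0.03 ] F [ 0.   0.  -4.9] gap 0.15 q6 1.17
```

The basket's weight (about 3 N more) is on the fork. I'll keep lifting past the tip.

Call:
send_rows:
  commands:
    - {"delta_pos":[0.15,0,0.8],"yaw":0}
    - {"delta_pos":[0.15,0,0.8],"yaw":0}
    - {"delta_pos":[0.15,0,0.8],"yaw":0}
    - {"delta_pos":[0.1,0,0.8],"yaw":0}
    - {"delta_pos":[0.1,0,0.8],"yaw":0}
    - {"delta_pos":[0,0,0],"yaw":0}
    - {"delta_pos":[0,0,0],"yaw":0}

```text
t: 10.32
tcp_pos: [0.5428, -0.0365, 0.2747]
tool_rot: [0.998, 0.051, -0.017, -0.016]
force: [-0.1, -0.4, -4.2]
finger_gap: 0.15
```

```bash
python3 - <<'E'
from h import *
st()
a=manip.snapshot('top'); b=manip.snapshot('side')
f=lambda i,x,y,w,h,W,H: cv2.resize(i[y:y+h,x:x+w],(W,H),interpolation=cv2.INTER_CUBIC)
cv2.imwrite('pics/a5.png',f(b,195,90,120,120,600,600))
E
```

```text
t 10.32 tcp [ 0.5428 -0.0365  0.2747] yaw 0.104 tilt [-0.036  0.03 ] F [-0.1 -0.4 -4.2] gap 0.15 q6 1.18
```

View pics/a5.png

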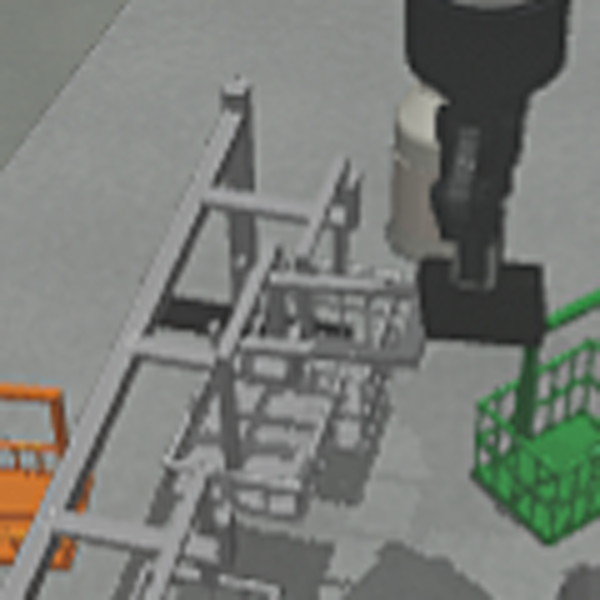

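The shallow basket's bail, at (245,310), rides on the prongs well above the hook. Now I'll draw it forward off the hook.

Call:
send_rows:
  commands:
    - {"delta_pos":[-0.6,-0.06,0],"yaw":0}
    - {"delta_pos":[-1,-0.1,0],"yaw":0}
    - {"delta_pos":[-1.2,-0.12,0],"yaw":0}
    - {"delta_pos":[-1.2,-0.12,0],"yaw":0}
    - {"delta_pos":[-1.2,-0.12,0],"yaw":0}
    - {"delta_pos":[-1.2,-0.12,0],"yaw":0}
    - {"delta_pos":[-1.2,-0.12,0],"yaw":0}
    - {"delta_pos":[-1.2,-0.12,0],"yaw":0}
    - {"delta_pos":[-1,-0.1,0],"yaw":0}
    - {"delta_pos":[0,0,0],"yaw":0}

```text
t: 11.68
tcp_pos: [0.4359, -0.0467, 0.2743]
tool_rot: [0.998, 0.051, -0.018, -0.016]
force: [-0.5, -0.2, -3.8]
finger_gap: 0.149
```

```bash
python3 -c "
from h import *
st()"
```

```text
t 11.68 tcp [ 0.4359 -0.0467  0.2743] yaw 0.103 tilt [-0.038  0.03 ] F [-0.5 -0.2 -3.8] gap 0.149 q6 1.09
```

Call:
send_rows:
  commands:
    - {"delta_pos":[0,0,0.7],"yaw":0}
    - {"delta_pos":[0,0,1.1],"yaw":0}
    - {"delta_pos":[0,0,1.1],"yaw":0}
    - {"delta_pos":[0,0,1.1],"yaw":0}
    - {"delta_pos":[0,0,0.7],"yaw":0}
    - {"delta_pos":[0,0,0],"yaw":0}

```text
t: 12.42
tcp_pos: [0.438, -0.0472, 0.3259]
tool_rot: [0.998, 0.051, -0.016, -0.015]
force: [-0.9, -0.3, -4.2]
finger_gap: 0.147
```

Call:
send_rows:
  commands:
    - {"delta_pos":[-0.2,0.6,0],"yaw":0}
    - {"delta_pos":[-0.3,1.2,0],"yaw":0}
    - {"delta_pos":[-0.5,1.8,0],"yaw":0}
    - {"delta_pos":[-0.7,2.2,0],"yaw":0}
    - {"delta_pos":[-0.7,2.2,0],"yaw":0}
    - {"delta_pos":[-0.7,2.2,0],"yaw":0}
    - {"delta_pos":[-0.7,2.2,0],"yaw":0}
    - {"delta_pos":[-0.7,2.2,0],"yaw":0}
    - {"delta_pos":[-0.7,2.2,0],"yaw":0}
    - {"delta_pos":[-0.7,2.2,0],"yaw":0}

```text
t: 13.68
tcp_pos: [0.3685, 0.1575, 0.3233]
tool_rot: [0.998, 0.053, -0.021, -0.019]
force: [0.3, 0.3, -4.7]
finger_gap: 0.146
```

```bash
python3 -c "
from h import *
st()"
```

```text
t 13.68 tcp [0.3685 0.1575 0.3233] yaw 0.106 tilt [-0.044  0.035] F [ 0.3  0.3 -4.7] gap 0.146 q6 1.55
```

Call:
send_rows:
  commands:
    - {"delta_pos":[-0.7,2.3,0],"yaw":0}
    - {"delta_pos":[-0.7,2.4,0],"yaw":0}
    - {"delta_pos":[-0.7,2.4,0],"yaw":0}
    - {"delta_pos":[-0.7,2.4,0],"yaw":0}
    - {"delta_pos":[-0.7,2.4,0],"yaw":0}
    - {"delta_pos":[-0.7,2.4,0],"yaw":0}
    - {"delta_pos":[-0.7,2.4,0],"yaw":0}
    - {"delta_pos":[-0.7,2,0],"yaw":0}
    - {"delta_pos":[-0.6,1.5,0],"yaw":0}
    - {"delta_pos":[-0.4,1,0],"yaw":0}

```text
t: 14.92
tcp_pos: [0.2826, 0.3844, 0.3212]
tool_rot: [0.998, 0.058, -0.028, -0.021]
force: [0.0, 0.3, -4.7]
finger_gap: 0.154
```

Call:
send_rows:
  commands:
    - {"delta_pos":[0,0,0],"yaw":0}
    - {"delta_pos":[0,0,0],"yaw":0}

```text
t: 15.18
tcp_pos: [0.281, 0.3847, 0.3208]
tool_rot: [0.998, 0.059, -0.029, -0.02]
force: [0.2, -0.0, -4.2]
finger_gap: 0.148
```

```bash
python3 - <<'E'
from h import *
st()
a=manip.snapshot('top'); b=manip.snapshot('side')
f=lambda i,x,y,w,h,W,H: cv2.resize(i[y:y+h,x:x+w],(W,H),interpolation=cv2.INTER_CUBIC)
cv2.imwrite('pics/a6.png',np.hstack([f(a,100,190,90,90,400,400),f(b,200,204,180,180,400,400)]))
E
```

```text
t 15.18 tcp [0.281  0.3847 0.3208] yaw 0.119 tilt [-0.06   0.037] F [ 0.2 -0.  -4.2] gap 0.148 q6 2.09
```

View pics/a6.png

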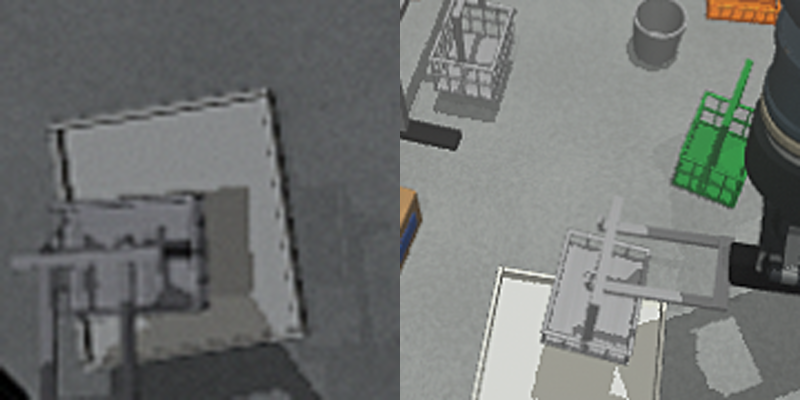

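Top crop: the bail runs from (12,262) to (190,250) with the basket level beneath it. The side crop shows it upright over the tray. I'll compute the offset to the tray centre.

```bash
python3 - <<'E'
from h import *
C=cal('top'); f=lambda x,y:(100+x*.225-.4,190+y*.225-.4)
B=onz(C,[f(12,262),f(192,250)],.306); print(B.round(4),np.linalg.norm(B[0]-B[1]),B.mean(0).round(4))
R_=onz(C,[f(52,208),f(202,195),f(207,303),f(70,312)],.215); print('rim',R_.round(3).tolist(),R_.mean(0).round(4))
s=manip.sense(); print('kin',np.array(s['tcp_pos'][:2])+.13*np.array([np.cos(.119),np.sin(.119)]))
E
```

```text
[[0.4017 0.439  0.306 ]
 [0.4114 0.3245 0.306 ]] 0.11489022789897702 [0.4065 0.3818 0.306 ]
rim [[0.437, 0.442, 0.215], [0.447, 0.341, 0.215], [0.375, 0.335, 0.215], [0.367, 0.427, 0.215]] [0.4067 0.3863 0.215 ]
kin [0.41051264 0.40005511]
```

Call:
send_rows:
  commands:
    - {"delta_pos":[0.8,0.6,0],"yaw":0}
    - {"delta_pos":[0.8,0.6,-0.7],"yaw":0}
    - {"delta_pos":[0,0,-1.3],"yaw":0}
    - {"delta_pos":[0,0,-1.6],"yaw":0}
    - {"delta_pos":[0,0,-1.6],"yaw":0}
    - {"delta_pos":[0,0,-1.6],"yaw":0}
    - {"delta_pos":[0,0,-1.6],"yaw":0}
    - {"delta_pos":[0,0,-1.6],"yaw":0}
    - {"delta_pos":[0,0,-1],"yaw":0}
    - {"delta_pos":[0,0,0],"yaw":0}

```text
t: 16.52
tcp_pos: [0.2989, 0.3946, 0.2007]
tool_rot: [0.998, 0.056, -0.032, -0.018]
force: [0.4, 0.7, -3.1]
finger_gap: 0.149
```

```bash
python3 -c "
from h import *
st()"
```

```text
t 16.52 tcp [0.2989 0.3946 0.2007] yaw 0.114 tilt [-0.066  0.032] F [ 0.4  0.7 -3.1] gap 0.149 q6 2.07
```

Call:
send_rows:
  commands:
    - {"delta_pos":[0,0,-0.8],"yaw":0}
    - {"delta_pos":[0,0,-1],"yaw":0}
    - {"delta_pos":[0,0,-0.9],"yaw":0}
    - {"delta_pos":[0,0,-0.7],"yaw":0}
    - {"delta_pos":[0,0,-0.3],"yaw":0}
    - {"delta_pos":[0,0,0],"yaw":0}

```text
t: 17.27
tcp_pos: [0.2998, 0.3953, 0.1621]
tool_rot: [0.998, 0.056, -0.031, -0.019]
force: [-0.0, 0.5, -4.4]
finger_gap: 0.153
```

Call:
send_rows:
  commands:
    - {"delta_pos":[0,0,-0.3],"yaw":0}
    - {"delta_pos":[0,0,-0.3],"yaw":0}
    - {"delta_pos":[0,0,-0.3],"yaw":0}

```text
t: 17.65
tcp_pos: [0.3002, 0.3958, 0.1534]
tool_rot: [0.998, 0.057, -0.03, -0.019]
force: [0.4, -0.3, -4.1]
finger_gap: 0.147
```

Call:
send_rows:
  commands:
    - {"delta_pos":[0,0,-0.3],"yaw":0}
    - {"delta_pos":[0,0,-0.3],"yaw":0}
    - {"delta_pos":[0,0,-0.2],"yaw":0}

```text
t: 18.02
tcp_pos: [0.3005, 0.396, 0.1452]
tool_rot: [0.998, 0.057, -0.03, -0.02]
force: [-0.7, -0.8, -3.7]
finger_gap: 0.153
```

Call:
send_rows:
  commands:
    - {"delta_pos":[0,0,-0.25],"yaw":0}
    - {"delta_pos":[0,0,-0.25],"yaw":0}

```text
t: 18.27
tcp_pos: [0.3011, 0.3964, 0.1401]
tool_rot: [0.998, 0.057, -0.029, -0.02]
force: [0.0, -0.2, -2.1]
finger_gap: 0.146
```

Call:
send_rows:
  commands:
    - {"delta_pos":[0,0,-0.25],"yaw":0}
    - {"delta_pos":[0,0,-0.25],"yaw":0}

```text
t: 18.52
tcp_pos: [0.3019, 0.3968, 0.1351]
tool_rot: [0.998, 0.057, -0.028, -0.021]
force: [-0.3, -1.1, -1.6]
finger_gap: 0.148
```

Call:
send_rows:
  commands:
    - {"delta_pos":[0,0,-0.25],"yaw":0}
    - {"delta_pos":[0,0,-0.25],"yaw":0}

```text
t: 18.77
tcp_pos: [0.3021, 0.397, 0.1298]
tool_rot: [0.998, 0.057, -0.028, -0.021]
force: [-0.0, 0.3, -2.3]
finger_gap: 0.15
```

The basket's weight came off at TCP z ≈ 0.141, as predicted. I'll lower a bit more to clear the upturned ends, then back out.

Call:
send_rows:
  commands:
    - {"delta_pos":[0,0,-0.5],"yaw":0}
    - {"delta_pos":[0,0,-0.6],"yaw":0}
    - {"delta_pos":[0,0,-0.6],"yaw":0}
    - {"delta_pos":[0,0,0],"yaw":0}

```text
t: 19.27
tcp_pos: [0.3019, 0.3968, 0.1112]
tool_rot: [0.998, 0.057, -0.028, -0.02]
force: [0.3, -0.1, -1.8]
finger_gap: 0.149
```

Call:
send_rows:
  commands:
    - {"delta_pos":[-0.8,-0.09,0],"yaw":0}
    - {"delta_pos":[-1.2,-0.14,0],"yaw":0}
    - {"delta_pos":[-1.2,-0.14,0],"yaw":0}
    - {"delta_pos":[-1.2,-0.14,0],"yaw":0}
    - {"delta_pos":[-1.2,-0.14,0],"yaw":0}
    - {"delta_pos":[-0.8,-0.09,0],"yaw":0}
    - {"delta_pos":[0,0,0],"yaw":0}

```text
t: 20.15
tcp_pos: [0.232, 0.3885, 0.1118]
tool_rot: [0.998, 0.057, -0.028, -0.02]
force: [1.1, 0.1, -1.3]
finger_gap: 0.146
```

```bash
python3 -c "
from h import *
st()
for n in('top','side'): cv2.imwrite('pics/r_%s.png'%n,manip.snapshot(n))"
```

```text
t 20.15 tcp [0.232  0.3885 0.1118] yaw 0.116 tilt [-0.059  0.037] F [ 1.1  0.1 -1.3] gap 0.146 q6 2.12
```

Call:
send_rows:
  commands:
    - {"delta_pos":[0,0,1.5],"yaw":0}
    - {"delta_pos":[0,0,2.2],"yaw":0}
    - {"delta_pos":[0,0,2.2],"yaw":0}
    - {"delta_pos":[0,0,2.2],"yaw":0}
    - {"delta_pos":[0,0,2.2],"yaw":0}
    - {"delta_pos":[0,0,2.2],"yaw":0}
    - {"delta_pos":[0,0,1],"yaw":0}

```text
t: 21.12
tcp_pos: [0.2368, 0.3892, 0.2501]
tool_rot: [0.998, 0.055, -0.027, -0.021]
force: [0.3, 0.3, -1.5]
finger_gap: 0.15
```

Call:
send_rows:
  commands:
    - {"delta_pos":[1,-1.5,0],"yaw":0}
    - {"delta_pos":[1.5,-2.5,0],"yaw":0}
    - {"delta_pos":[1.5,-3,0],"yaw":0}
    - {"delta_pos":[1.5,-3,0],"yaw":0}
    - {"delta_pos":[1.5,-3,0],"yaw":0}
    - {"delta_pos":[1.5,-3,0],"yaw":0}
    - {"delta_pos":[1.5,-3,0],"yaw":0}
    - {"delta_pos":[1.5,-3,0],"yaw":0}
    - {"delta_pos":[1.5,-3,0],"yaw":0}
    - {"delta_pos":[1.5,-3,0],"yaw":0}

```text
t: 22.38
tcp_pos: [0.3857, 0.1007, 0.2475]
tool_rot: [0.998, 0.056, -0.028, -0.021]
force: [0.3, 0.5, -1.6]
finger_gap: 0.148
```

Call:
send_rows:
  commands:
    - {"delta_pos":[1,-3,0],"yaw":0}
    - {"delta_pos":[1,-3,0],"yaw":0}
    - {"delta_pos":[0.5,-3,0],"yaw":0}
    - {"delta_pos":[0.5,-3,0],"yaw":0}
    - {"delta_pos":[0.5,-3,0],"yaw":0}
    - {"delta_pos":[0.5,-3,0],"yaw":0}
    - {"delta_pos":[0,-3,0],"yaw":0}
    - {"delta_pos":[0,-3,0],"yaw":0}
    - {"delta_pos":[0,-3,0],"yaw":0}

```text
t: 23.5
tcp_pos: [0.4268, -0.1807, 0.243]
tool_rot: [0.998, 0.054, -0.03, -0.022]
force: [-0.7, -1.1, -2.3]
finger_gap: 0.15
```

```bash
python3 -c "
from h import *
st()"
```

```text
t 23.5 tcp [ 0.4268 -0.1807  0.243 ] yaw 0.109 tilt [-0.063  0.041] F [-0.7 -1.1 -2.3] gap 0.15 q6 0.83
```

Call:
send_rows:
  commands:
    - {"delta_pos":[0,-3,0],"yaw":0}
    - {"delta_pos":[0,-3,0],"yaw":0}
    - {"delta_pos":[0,-3,0],"yaw":0}
    - {"delta_pos":[0,-3,0],"yaw":0}
    - {"delta_pos":[0,-3,0],"yaw":0}
    - {"delta_pos":[0,-2,0],"yaw":0}
    - {"delta_pos":[0,-1,0],"yaw":0}
    - {"delta_pos":[0,0,0],"yaw":0}

```text
t: 24.5
tcp_pos: [0.4245, -0.3687, 0.2375]
tool_rot: [0.998, 0.051, -0.033, -0.026]
force: [0.2, 0.7, -1.7]
finger_gap: 0.147
```

Call:
send_rows:
  commands:
    - {"delta_pos":[0,0,-2],"yaw":0}
    - {"delta_pos":[0,0,-3],"yaw":0}
    - {"delta_pos":[0,0,-3],"yaw":0}
    - {"delta_pos":[0,0,-3],"yaw":0}
    - {"delta_pos":[0,0,-3],"yaw":0}
    - {"delta_pos":[0,0,-2.5],"yaw":0}
    - {"delta_pos":[0,0,-1],"yaw":0}
    - {"delta_pos":[0,0,0],"yaw":0}

```text
t: 25.5
tcp_pos: [0.4263, -0.3598, 0.0604]
tool_rot: [0.998, 0.055, -0.032, -0.027]
force: [0.4, 0.2, -0.7]
finger_gap: 0.149
```

```bash
python3 -c "
from h import *
st()"
```

```text
t 25.5 tcp [ 0.4263 -0.3598  0.0604] yaw 0.111 tilt [-0.067  0.05 ] F [ 0.4  0.2 -0.7] gap 0.149 q6 0.59
```

Call:
send_rows:
  commands:
    - {"delta_pos":[0,0,-0.8],"yaw":0}
    - {"delta_pos":[0,0,-0.8],"yaw":0}
    - {"delta_pos":[0,0,-0.5],"yaw":0}
    - {"delta_pos":[0,0,-0.3],"yaw":0}

```text
t: 26.0
tcp_pos: [0.4278, -0.3612, 0.0376]
tool_rot: [0.998, 0.055, -0.03, -0.025]
force: [-0.3, 0.2, -2.1]
finger_gap: 0.149
```

Call:
send_rows:
  commands:
    - {"delta_pos":[0,0,-0.25],"yaw":0}
    - {"delta_pos":[0,0,-0.25],"yaw":0}

```text
t: 26.25
tcp_pos: [0.4279, -0.3614, 0.0324]
tool_rot: [0.998, 0.055, -0.03, -0.025]
force: [0.7, -0.2, -2.8]
finger_gap: 0.154
```

Call:
send_rows:
  commands:
    - {"delta_pos":[0,0,-0.2],"yaw":0}
    - {"delta_pos":[0,0,-0.2],"yaw":0}

```text
t: 26.5
tcp_pos: [0.428, -0.3615, 0.0282]
tool_rot: [0.998, 0.055, -0.03, -0.024]
force: [-0.2, 0.4, -2.1]
finger_gap: 0.148
```

Call:
send_rows:
  commands:
    - {"delta_pos":[0,0,-0.15],"yaw":0}
    - {"delta_pos":[0,0,-0.15],"yaw":0}

```text
t: 26.75
tcp_pos: [0.4279, -0.3616, 0.0251]
tool_rot: [0.998, 0.055, -0.03, -0.024]
force: [-0.7, 0.4, -2.0]
finger_gap: 0.153
```

Call:
send_rows:
  commands:
    - {"delta_pos":[0,0,-0.15],"yaw":0}
    - {"delta_pos":[0,0,-0.15],"yaw":0}

```text
t: 27.0
tcp_pos: [0.4278, -0.3616, 0.0221]
tool_rot: [0.998, 0.055, -0.03, -0.024]
force: [-0.5, -0.1, -1.0]
finger_gap: 0.149
```

Call:
send_rows:
  commands:
    - {"delta_pos":[0,0,-0.15],"yaw":0}
    - {"delta_pos":[0,0,-0.1],"yaw":0}

```text
t: 27.25
tcp_pos: [0.4276, -0.3616, 0.0196]
tool_rot: [0.998, 0.055, -0.03, -0.024]
force: [-1.6, 0.1, 0.5]
finger_gap: 0.151
```

Call:
send_rows:
  commands:
    - {"delta_pos":[0,0,0],"yaw":0}
    - {"delta_pos":[0,0,0],"yaw":0}
    - {"delta_pos":[0,0,0],"yaw":0}
    - {"delta_pos":[0,0,0],"yaw":0}
    - {"delta_pos":[0,0,0],"yaw":0}
    - {"delta_pos":[0,0,0],"yaw":0}
    - {"delta_pos":[0,0,0],"yaw":0}
    - {"delta_pos":[0,0,0],"yaw":0}
  grip: -1

```text
t: 28.25
tcp_pos: [0.4286, -0.3623, 0.02]
tool_rot: [0.998, 0.055, -0.029, -0.024]
force: [0.4, -0.0, -0.1]
finger_gap: 1.004
```

Call:
send_rows:
  commands:
    - {"delta_pos":[0,0,1],"yaw":0}
    - {"delta_pos":[0,0,2],"yaw":0}
    - {"delta_pos":[0,0,3],"yaw":0}
    - {"delta_pos":[0,0,3],"yaw":0}
    - {"delta_pos":[0,0,3],"yaw":0}
    - {"delta_pos":[0,0,3],"yaw":0}
    - {"delta_pos":[-2,-3,2],"yaw":0}
    - {"delta_pos":[-2,-3,0],"yaw":0}
    - {"delta_pos":[0,0,0],"yaw":0}

```text
t: 29.38
tcp_pos: [0.3877, -0.4229, 0.2017]
tool_rot: [0.998, 0.056, -0.028, -0.021]
force: [-0.3, 0.2, 0.6]
finger_gap: 0.996
```

```bash
python3 - <<'E'
from h import *
st()
a=manip.snapshot('top'); b=manip.snapshot('side'); w=manip.snapshot('wrist')
f=lambda i,x,y,w,h,W,H: cv2.resize(i[y:y+h,x:x+w],(W,H),interpolation=cv2.INTER_CUBIC)
cv2.imwrite('pics/end.png',np.vstack([np.hstack([f(a,105,110,320,170,500,266),f(a,105,200,80,80,300,266)]),np.hstack([f(b,160,60,250,205,400,328),f(b,210,300,110,84,400,328)])]))
E
```

```text
t 29.38 tcp [ 0.3877 -0.4229  0.2017] yaw 0.113 tilt [-0.059  0.039] F [-0.3  0.2  0.6] gap 0.996 q6 0.46
```

View pics/end.png

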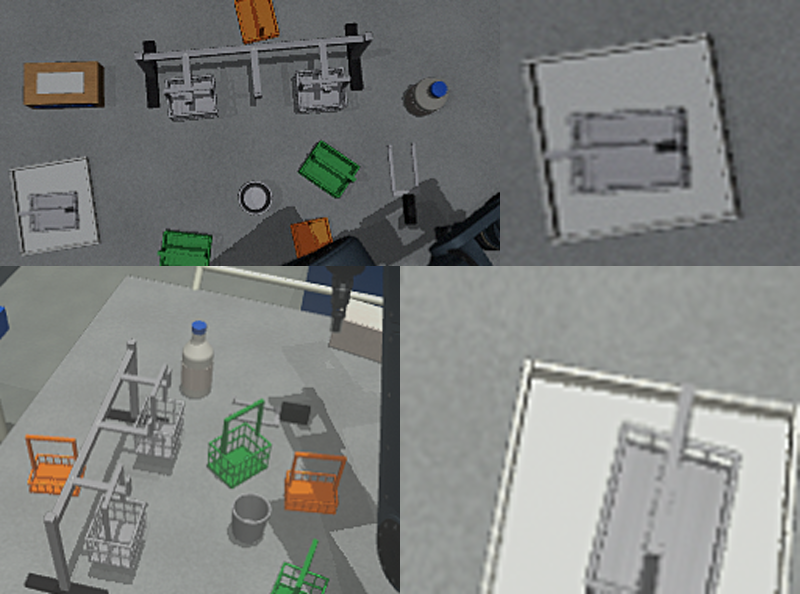

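The final view shows the basket standing upright in the tray, rim centre (630,151) against tray centre (633,140), which is about 10 mm off. The middle hook is empty and both deep baskets are hanging. The cup, bottle and carton haven't moved, and the fork is lying flat on the right at (404,180).

```bash
python3 -c "
from h import *
print(manip.sign_off())"
```

```text
the job is handed in; nothing more can be done
None
```

I lifted the shallow basket off the middle hook with the fork and set it down in the tray. I then put the fork back on the worktop near where it started and handed the job in at about 29 s; no verdict was reported.

- **Basket:** the last pictures show it upright on the tray floor, roughly 10 mm from the tray centre. Its weight came off the fork at the height I predicted, and the force readings showed no impact.
- **Everything else:** the two deep baskets are still hanging, and the cup, bottle and carton look unmoved. I checked these by eye and did not measure how far they might have shifted.
- **Fork:** it is lying on the right, well clear of the tray, and the gripper is open and away from it. It looks flat in the picture, but I did not measure its height or angle.
- **Checks that disagreed:**
  - The rack position differed by about 10 mm between features. I corrected an 8 mm sideways error, measured from the top camera, before putting the fork under the bail.
  - In one side-view check the hook tip did not match my estimate. I relied on the top view and confirmed the prongs were under the bail before lifting.
  - The tool's tilt grew to about 0.08 rad (4–5°) during the moves. The move commands cannot correct tilt, but it did no visible harm.

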